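# Unclip the casserole and set its lid at 45 degrees

### The arm

A 6-joint arm with a two-finger parallel gripper is mounted at the origin on the work surface. World frame = base frame: x ahead of the robot, y to its left, z up, the work surface at z = 0. Lengths are in m, angles in rad, forces in N, time in s.
With the tool pointing down it reaches from about 0.35 to 0.975 m from the base axis. Payload 4.9 kg.
Tool frame: the origin (TCP) lies between the finger pads; the fingertips stand 25 mm ahead of it and the grasp point (between the pads) lies 6 mm ahead of it; z points along the fingers, y is the line along which they close (so a half turn about z gives the same grasp; the last joint's range is limited). The gripper opens to 85 mm and grips with 20 to 120 N. Pads are 22 mm wide; open, the fingers measure 114 mm over their backs; the gripper's body (76 mm by 85 mm) begins 54 mm behind the grasp point. The pads swing forward as they close: fully open they stand 13 mm farther back than shut.
Start: joints at [1.038, 0.053, 1.613, -0, 1.476, -0.119], TCP at [0.251, 0.572, 0.256] pointing down, gripper open.
Joint ranges: [-3.01, 3.01], [-1.01, 2.22], [0.06, 2.58], [-1.02, 4.17], [0.09, 2.62], [-3.14, 3.14]. Speed limits (rad/s): [2.57, 2.57, 3.14, 3.14, 3.14, 3.14].

### API

Orientations are given as a unit quaternion [w, x, y, z].
In Python, from plant import manip gives the robot as it stands.
- The arm moves only by the shell command python3 -m inch 'ROWS'. ROWS is JSON, a list of rows, each a list of 3 entries, a list of its own where there are three numbers: the shift along the tool's x, y, z in m, then the turn, a rotation vector about the tool's x, y, z in rad, then the opening, from 0 (shut) to 1 (fully open). A call has 1 to 8 rows; each row shifts and turns the commanded pose from where the row before left it, along the tool's axes as they then stand; what a row does not reach is not made up. A row lasts 1/10 s, in which the tool goes at most 50 mm and 8.59 degrees, less where a joint would pass 70% of its speed; a pose out of reach is approached as far as the arm can. A call with a gripper value outside its range is refused whole. The fingers move at their own pace and stop on an object; the grip force is fixed at half the most. Time passes only in rows, so rows that do not move let the fingers close. It gives the time, the measured TCP pose, the force, the opening and the grip force at its end, in the units of the state.
- manip.state(): the state, without advancing time (a new reading comes with each control period).
- manip.grab_frame(name): name is "scene" or "side" or "wrist"; returns (picture, depth): 384x512x3 uint8, red, green, blue; 384x512 float32, m along the optical axis (not along the pixel's ray), 0 where there is no reading.
- manip.camera_params(name): a dict with "camera_matrix" (3x3 intrinsics, pixels), "k1" (the pictures are not rectified: a ray, as slopes to the right and down, at radius r is drawn at 1 + k1 r^2 times it, then the intrinsics apply), "rvec" (rotation vector, rad) and "tvec" (3), from world to camera coordinates, as OpenCV has them. Camera axes: x right, y down, z forward; pixel columns grow to the right and rows downward; lengths in m; the calibration is good to about 2 mm. A picture is of the moment at which its call begins: read the wrist's pose just before it. camera_params takes no time and is no camera call; for the wrist camera it gives the pose at the moment of the call.
- manip.job_done(): hands the job in; it is judged then, once.
Trained networks look in the newest picture that a camera, given by its name, has taken for a name from the list of things; names that differ only in an ending like _2 or _b are one class to them, and where a whole thing is asked for, a point or a joint stands for the part that bears it (a point fixed in the world has none). Each returns a list of dicts, best first, with "score" (0 to 1); they miss things now and then, are a little off and sometimes report something else, mostly with a low value. They report only what shows in the picture. A call takes as long as a camera call.
- manip.look_for(camera, label): "point" ([x, y, z] in m, in world coordinates, good to about 4 mm: the middle of the surface that is visible of it).
The state is a dict: "time": time; "joint_pos": joint angles; "joint_vel": joint speeds; "joint_efforts": joint torques, N m; "tool_pos": TCP position; "tool_rot": TCP orientation; "contact_force": force on the tool from outside, world axes, zero at the start; "ft_torque": the same for the moment, N m; "gripper_width": opening from 0.0 (shut) to 1.0 (fully open); "grasp_force": force on a finger pad.
Only numpy, scipy, OpenCV 4.12 (cv2) and the standard library are available. Lean on these libraries where they do the work, as an engineer would, in place of code of your own. Each camera call takes 0.05 s, during which the arm holds its last target. There are 200 camera calls.

### The job

Open the casserole for serving: first fold both of its side clips outward and fully down, while the lid stays shut. Then raise the stiff-hinged lid to 45 degrees, never past 60 on the way, and let go so that it stays there. Leave the dish, the jug, the tongs and the spoon rest where they are.

Things in the scene. Friction and masses are not known exactly. Their poses are not given: they have to be found in the camera images.
- casserole: Dark cast aluminium casserole, 190 (its x) x 180 (its y) x 105 mm, fixed on a 10 mm thick rust-red round trivet 230 mm across. Origin: on the table top under its centre; z up; -x is its front, +y its left. Rim 115 mm above the table. A round-bar ear on each side wall, centred 50 mm above the table, reaches 130 mm from the centre.
- lid_edge (a point): Middle of the lid's front edge, half-way up its thickness; moves with the lid. The lid is a flat plate 12 mm thick, 203 mm deep, 206 mm wide along y (it overhangs the rim). Shut: front edge 105 mm in front of the casserole's centre, underside 115 mm and top 127 mm above the table; a raised panel in the middle (150 x 146 mm) reaches 134 mm.
- lid_hinge (a point): Middle of the lid's hinge line, at the back of the casserole: 100 mm behind its centre and 118 mm above the table. Axes as the casserole's; the hinge line runs along y. Fixed.
- lid (a joint): Lid angle in rad: 0 shut, grows as the front of the lid rises, 0.785 is 45 degrees, stop at 1.6. The hinge is stiff: the lid stays where it is left, and raising it takes about 5 to 8 N upward at the handle bar. The clips hold it shut while they stand over its rim.
- lid_handle (a point): Middle of the lid's handle bar; moves with the lid. Round bar 12 mm thick, 116 mm long along y, on two side arms that run back to the lid; 255 mm from the hinge line, 44 mm open gap to the lid edge, 121 mm above the table when shut. Free below: can be hooked from underneath with tilted fingers, or pinched. Axes: y along the bar, x towards the hinge, z normal to the lid.
- clip_left (a joint): Angle in rad of the clip on the casserole's left (+y) side: 0 to 0.2 at the start, upright, holding the lid rim; grows as it folds outward; fully down at its stop, 1.75. Stiff: stays where it is left; takes about 2 to 3 N at the tab. Hinge line along x, 97 mm left of the casserole's centre, 93 mm above the table.
- clip_left_tab (a point): Middle of the left clip's red tab; moves with the clip. Steel plate 60 mm long along x, 5 mm thick; this point is 62 mm from the hinge line along the clip's z and 13 mm outward; the tab ends 13 mm beyond it. Upright, the tab stands from 133 to 168 mm above the table; at its foot a lip (top 133 mm) reaches 24 mm inward over the lid. Folded down, the lip stands up beside the tab: press on the tab.
- clip_right (a joint): As clip_left, for the clip on the casserole's right (-y) side: near 0 (up to 0.2) upright, grows as it folds outward, fully down at 1.75. Hinge line 97 mm right of the casserole's centre, 93 mm above the table.
- clip_right_tab (a point): Middle of the right clip's red tab, mirror image of the left one: the point is 62 mm from the hinge line along the clip's z and 13 mm outward of it (the clip's -y).
- dish: White ceramic serving bowl, 210 mm across, 55 mm high, loose on a dark green trivet 10 mm thick and 180 mm across. Origin: centre of its underside. Leave alone.
- jug: Glass jug, 116 mm across, 200 mm high, handle on its +y side reaching 98 mm from its axis. Origin: centre of its underside. Leave alone.
- tongs: Stainless salad tongs lying flat, 280 mm long along x, 80 mm wide, 18 mm high. Origin: under their middle. Leave alone.
- spoon_rest: Bamboo spoon rest, 160 mm long along x, 92 mm wide, 16 mm high. Origin: under its middle. Leave alone.

How it is judged:
On the way, in this order (a step that is already met when the one before it is completed fails the run):
1. both clips are folded fully down while the lid is still shut (value of joint each of clip_left, clip_right above 1.5 rad and value of joint lid below 0.06 rad), for 0.2 s.
2. the lid is raised to 45 degrees, give or take 6 (value of joint lid between 0.68 and 0.89 rad), for 0.3 s.
At the end, for the whole second after the job is handed in: The lid rests by itself at 45 degrees, give or take 6 (0.68 to 0.89 rad), and both clips are folded down (beyond 1.5 rad); nothing else was moved (all of step 2 and velocity of joint lid between -0.05 and 0.05 rad/s and value of joint each of clip_left, clip_right above 1.5 rad); the robot touches nothing.
It fails at once if the lid is raised past 60 degrees (value of joint lid above 1.05 rad).
It fails at once if the lid is lifted before both clips are down (value of joint lid above 0.1 rad and value of joint any of clip_left, clip_right below 1.4 rad).
It fails at once if the dish, jug, tongs or spoon rest is moved by more than 20 mm (distance of any of dish, jug, tongs, spoon_rest from where it was at the start of the episode above 0.02 m).
It also fails if it takes over 66 s, if anything falls off the work surface, if the arm or the gripper's body presses on something with over 40 N, if the wrist force passes 120 N, or if a joint passes its speed limit or range.

## Working session

There is one attempt and no reset: what is moved stays moved. The work goes in short steps, Python scripts to look and compute and a shell command to move; the robot and the scene stay as the last step left them, time stands still between calls to the robot, and variables do not carry over. Pictures are saved under pics/ and viewed, at most 10 in all, crops included, and the job is handed in when it is done.

```bash
ls; mkdir -p pics
cat > h.py <<'E'
import numpy as np, cv2
from plant import manip
from scipy.spatial.transform import Rotation as R
np.set_printoptions(precision=4,suppress=True)
def snap(cam,fn):
    im,d=manip.grab_frame(cam); cv2.imwrite('pics/'+fn,im[:,:,::-1]); return im,d
def cloud(d,p):
    K=np.array(p["camera_matrix"]);v,u=np.mgrid[0:384,0:512]
    uv=np.stack([u,v],-1).reshape(-1,1,2).astype(float)
    n=cv2.undistortPoints(uv,K,np.array([p["k1"],0,0,0.])).reshape(-1,2)
    z=d.reshape(-1,1); P=np.hstack([n*z,z])
    Rm=R.from_rotvec(np.ravel(p["rvec"])).as_matrix()
    return ((P-np.ravel(p["tvec"]))@Rm).reshape(384,512,3)
def pix(P,p):
    K=np.array(p["camera_matrix"])
    return cv2.projectPoints(np.array(P,float).reshape(-1,1,3),np.ravel(p["rvec"]).astype(float),np.ravel(p["tvec"]).astype(float),K,np.array([p["k1"],0,0,0.]))[0].reshape(-1,2)
def tool():
    s=manip.state(); q=s["tool_rot"]; return np.array(s["tool_pos"]),R.from_quat([q[1],q[2],q[3],q[0]])
E
python3 - <<'E'
from h import *
for c in ["scene","side"]:
    im,d=snap(c,c+'0.png'); p=manip.camera_params(c); np.save(c+'0.npy',cloud(d,p))
    for n in ["casserole","lid_edge","lid_handle","clip_left_tab","clip_right_tab","dish","jug","tongs","spoon_rest"]:
        for r in manip.look_for(c,n)[:3]: print(c,n,round(r["score"],2),np.array(r["point"]),pix(r["point"],p)[0])
pp,r=tool(); print(pp,r.as_matrix(),manip.state())
a=cv2.imread('pics/scene0.png');b=cv2.imread('pics/side0.png');cv2.imwrite('pics/both0.png',cv2.resize(np.vstack([a,b]),None,fx=.78,fy=.78))
E
```

```text
pics
scene casserole 0.75 [0.6622 0.0144 0.1259] [262.8437 231.0284]
scene casserole 0.55 [0.6363 0.0106 0.1309] [260.5905 221.7385]
scene lid_edge 0.93 [0.6366 0.0104 0.1313] [260.5239 221.7416]
scene lid_handle 0.81 [0.6395 0.0075 0.127 ] [259.4544 223.7183]
scene clip_left_tab 0.56 [0.5147 0.0105 0.1411] [257.2054 184.0012]
scene clip_right_tab 0.58 [0.7358 0.0353 0.1326] [274.0246 253.7818]
scene dish 0.64 [0.5886 0.463  0.0396] [413.2337 219.0537]
scene jug 0.61 [ 0.6226 -0.4438  0.1324] [ 84.4292 225.4017]
scene tongs 0.66 [ 0.3828 -0.2586  0.0088] [169.3359 185.4497]
scene tongs 0.33 [0.3303 0.2641 0.0078] [328.8858 166.6971]
scene spoon_rest 0.91 [0.3315 0.2642 0.0079] [328.9875 166.9303]
side casserole 0.96 [ 0.6064 -0.0265  0.1267] [281.3256 193.6541]
side casserole 0.41 [ 0.5781 -0.459   0.1314] [340.2899 306.8822]
side lid_edge 0.94 [ 0.6133 -0.0134  0.1291] [281.7018 190.0093]
side lid_edge 0.63 [0.7346 0.0325 0.1386] [309.2177 171.0112]
side lid_edge 0.37 [ 0.5112 -0.0003  0.1335] [250.7229 193.8029]
side lid_handle 0.95 [ 0.6168 -0.0161  0.1233] [282.9168 191.6043]
sid
[... 361 characters left out ...]
 [224.1726 303.1147]
side spoon_rest 0.8 [0.3333 0.2622 0.0091] [181.4441 183.9958]
[0.2513 0.5722 0.2563] [[-0.9156  0.4021  0.    ]
 [ 0.4021  0.9156 -0.    ]
 [-0.     -0.     -1.    ]] {'time': 1.0, 'joint_pos': array([ 1.038 ,  0.0527,  1.6129, -0.    ,  1.476 , -0.119 ]), 'joint_vel': array([-0.0003,  0.0022,  0.0001, -0.0013, -0.001 ,  0.0001]), 'joint_efforts': array([  0.0003, -39.3695, -37.047 ,  -0.0002,   0.0011,   0.    ]), 'tool_pos': array([0.2513, 0.5722, 0.2563]), 'tool_rot': array([ 0.    ,  0.2054,  0.9787, -0.    ]), 'contact_force': array([ 0.2952, -1.082 ,  0.0963]), 'ft_torque': array([-0.02  ,  0.0312,  0.0016]), 'grasp_force': 0.0, 'gripper_width': 1.001316105574725}
```

View pics/both0.png

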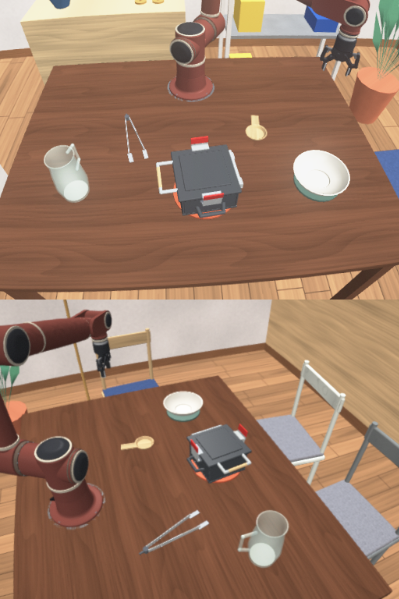

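The front (handle) faces world −y, towards the jug. The left clip is on the robot's side (scene px ~257,184) and the right clip on the far side (~272,252). Next I refine the casserole pose from the depth data.

Run:
```python
from h import *
for c in ["scene","side"]:
    P=np.load(c+'0.npy'); im=cv2.imread('pics/%s0.png'%c).astype(int); b,g,r=im[...,0],im[...,1],im[...,2]
    box=(P[...,0]>.45)&(P[...,0]<.82)&(abs(P[...,1])<.22)
    red=box&(r>130)&(g<80)&(P[...,2]>.1)
    for nm,m in [("near",red&(P[...,0]<.6)),("far",red&(P[...,0]>.65))]:
        Q=P[m]
        if len(Q): print(c,nm,len(Q),"mean",Q.mean(0),"min",np.percentile(Q,3,0),"max",np.percentile(Q,97,0))
    pan=box&(P[...,2]>.119)&(P[...,2]<.139)&(r<110)
    Q=P[pan]; print(c,"lid z pct",np.percentile(Q[:,2],[10,50,90]))
    rc=cv2.minAreaRect(Q[:,:2].astype(np.float32)); print("rect",rc)
    Q2=Q[Q[:,2]>.1315]; lo=Q2.mean(0); print("panel mean",lo, cv2.minAreaRect(Q2[:,:2].astype(np.float32)))
    h=box&(P[...,2]>.1)&(P[...,2]<.135)&(r>150)&(g>140)&(P[...,1]<-.05)
    Q=P[h]; print("handle",len(Q),Q.mean(0) if len(Q) else'', cv2.minAreaRect(Q[:,:2].astype(np.float32)) if len(Q)>5 else '')
a=cv2.imread('pics/scene0.png')[150:290,180:340];b=cv2.imread('pics/side0.png')[140:260,220:340]
cv2.imwrite('pics/crop0.png',np.hstack([cv2.resize(a,(400,350),interpolation=cv2.INTER_CUBIC),cv2.resize(b,(350,350),interpolation=cv2.INTER_CUBIC)]))
```

```text
scene near 137 mean [0.5112 0.0061 0.1558] min [ 0.5072 -0.0226  0.1438] max [0.5156 0.0346 0.1669]
scene far 97 mean [0.7446 0.0323 0.1532] min [0.7399 0.0028 0.1416] max [0.7491 0.0609 0.1637]
scene lid z pct [0.1258 0.1325 0.1357]
rect ((0.6235865354537964, 0.014363914728164673), (0.20434032380580902, 0.2008441835641861), 6.469404697418213)
panel mean [0.6251 0.0134 0.1344] ((0.6167773008346558, 0.02140335738658905), (0.16085553169250488, 0.17672942578792572), 9.683588027954102)
handle 361 [ 0.6428 -0.1214  0.1257] ((0.6369053721427917, -0.11211498081684113), (0.12891855835914612, 0.058536507189273834), 6.662953853607178)
side near 48 mean [0.5051 0.0029 0.1587] min [ 0.502  -0.0217  0.1463] max [0.5097 0.0287 0.1681]
side far 101 mean [0.7387 0.0327 0.1548] min [0.7329 0.0049 0.1412] max [0.7458 0.0624 0.1658]
side lid z pct [0.1242 0.1299 0.1351]
rect ((0.6152514815330505, 0.002237066626548767), (0.2180805653333664, 0.22419050335884094), 6.791681289672852)
panel mean [0.6485 0.0028 0.134 ] ((0.616216778755188, 0.00805056095123291), (0.20575572550296783, 0.1558496206998825), 15.79545783996582)
handle 223 [ 0.6337 -0.1236  0.1249] ((0.6315292716026306, -0.10965147614479065), (0.12643058598041534, 0.06182936206459999), 6.774494171142578)
```

View pics/crop0.png

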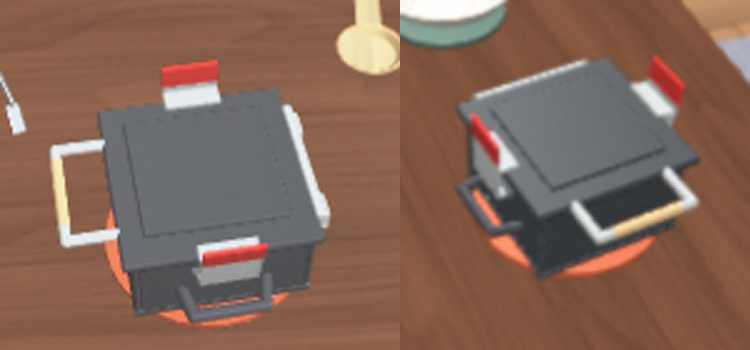

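Both views agree: the casserole centre is at about (0.624, 0.018) with yaw about 96.8°. Tool x will lie along casserole +y and tool y along casserole +x, and this orientation serves for both clips and the lid.

```bash
python3 -m inch '[[[0,0,0],[0,0,-0.133],0],[[0,0,0],[0,0,-0.133],0],[[0,0,0],[0,0,-0.133],0],[[0,0,0],[0,0,-0.133],0],[[-0.0134,-0.0372,0],[0,0,0],0],[[-0.0134,-0.0372,0],[0,0,0],0],[[-0.0134,-0.0372,0],[0,0,0],0],[[-0.0134,-0.0372,0],[0,0,0],0]]' && python3 -m inch '[[[-0.0134,-0.0372,0],[0,0,0],0],[[-0.0134,-0.0372,0],[0,0,0],0],[[-0.0134,-0.0372,0],[0,0,0],0],[[-0.0134,-0.0372,0],[0,0,0],0],[[-0.0134,-0.0372,0],[0,0,0],0],[[-0.0134,-0.0372,0],[0,0,0],0],[[-0.0134,-0.0372,0],[0,0,0],0],[[-0.0134,-0.0372,0],[0,0,0],0]]' && python3 -m inch '[[[-0.0134,-0.0372,0],[0,0,0],0],[[-0.0134,-0.0372,0],[0,0,0],0],[[-0.0134,-0.0372,0],[0,0,0],0],[[-0.0134,-0.0372,0],[0,0,0],0],[[0,0,0],[0,0,0],0],[[0,0,0],[0,0,0],0]]'
cat > rel.py <<'E'
from h import *
C=np.array([.624,.018,0]);a=np.radians(96.8)
M=np.array([[np.cos(a),-np.sin(a),0],[np.sin(a),np.cos(a),0],[0,0,1]])
if __name__=="__main__":
    p,r=tool(); s=manip.state()
    print("TCP in casserole mm",(M.T@(p-C))*1e3,"tool axes in casserole\n",M.T@r.as_matrix(),"F",s["contact_force"],"w",s["gripper_width"],"t",s["time"])
E
python3 rel.py
```

```text
time: 1.8
tool_pos: [0.3225, 0.4295, 0.2564]
tool_rot: [0.0, -0.059, 0.998, 0.0]
contact_force: [0.6, 0.1, -0.2]
gripper_width: 0.0
grasp_force: 0.0
time: 2.6
tool_pos: [0.4641, 0.1464, 0.2566]
tool_rot: [0.0, -0.059, 0.998, 0.0]
contact_force: [1.1, 0.8, -0.3]
gripper_width: -0.002
grasp_force: 0.0
time: 3.2
tool_pos: [0.5344, 0.006, 0.2562]
tool_rot: [-0.0, -0.058, 0.998, 0.0]
contact_force: [-0.4, -0.1, 0.2]
gripper_width: 0.004
grasp_force: 0.0
TCP in casserole mm [ -1.3518  90.3663 256.167 ] tool axes in casserole
 [[ 0.0022  1.      0.0006]
 [ 1.     -0.0022  0.0005]
 [ 0.0005  0.0006 -1.    ]] F [-0.3689 -0.1166  0.2155] w 0.003785758915636065 t 3.2
```

Run:
```python
from rel import *
p=manip.camera_params("wrist"); im,d=snap("wrist",'w1.png'); P=cloud(d,p); Q=(P-C)@M*1e3
r,g,b=[im[...,i].astype(int) for i in range(3)]
red=(r>120)&(g<90)&(b<90)&(Q[...,2]>120)&(Q[...,2]<180)&(d>0)
q=Q[red]; 
for s in (1,-1):
    k=q[q[:,1]*s>60]
    if len(k): print(s,len(k),k.mean(0),np.percentile(k,3,0),np.percentile(k,97,0))
```

```text
1 70 [-24.5961 118.4269 155.6522] [-27.9475 117.978  146.3837] [-20.8638 118.9672 165.4123]
```

View pics/w1.png

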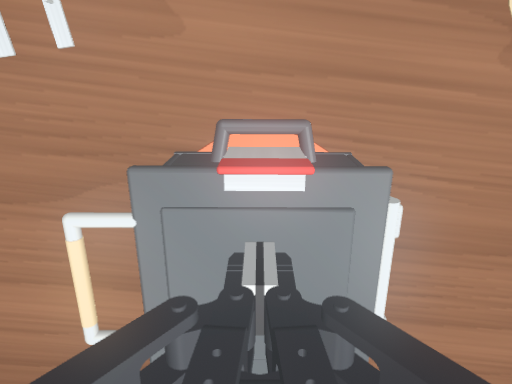

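The wrist view shows the closed fingers (px 260,245) inboard of the left tab (px 218–314, row 165), and centred on it. I lower them and begin to pull the tab outward.

```bash
python3 -m inch '[[[0,0,0.021],[0,0,0],0],[[0,0,0.021],[0,0,0],0],[[0,0,0.021],[0,0,0],0],[[0,0,0.02],[0,0,0],0],[[0.004,0,0],[0,0,0],0],[[0.004,0,0],[0,0,0],0],[[0.004,0,0],[0,0,0],0],[[0.004,0,0],[0,0,0],0]]' && python3 -m inch '[[[0.004,0,0],[0,0,0],0],[[0.004,0,0],[0,0,0],0],[[0.004,0,0],[0,0,0],0]]'; python3 rel.py
```

```text
time: 4.05
tool_pos: [0.5193, 0.0048, 0.175]
tool_rot: [0.002, -0.059, 0.998, -0.0]
contact_force: [2.1, 0.8, -0.6]
gripper_width: 0.001
grasp_force: 1.1
time: 4.35
tool_pos: [0.5066, 0.003, 0.1737]
tool_rot: [0.001, -0.059, 0.998, -0.0]
contact_force: [1.9, 0.6, -1.2]
gripper_width: 0.003
grasp_force: 1.0
TCP in casserole mm [ -0.9598 118.3608 173.7338] tool axes in casserole
 [[ 0.0006  1.     -0.0003]
 [ 1.     -0.0006 -0.0011]
 [-0.0011 -0.0003 -1.    ]] F [ 1.8754  0.6397 -1.2252] w 0.0027504684346835325 t 4.35
```

```bash
python3 -m inch '[[[0.004,0,0.0036],[0,0,0],0],[[0.004,0,0.0036],[0,0,0],0],[[0.004,0,0.0036],[0,0,0],0],[[0.004,0,0.0036],[0,0,0],0],[[0.003,0,0.0048],[0,0,0],0],[[0.003,0,0.0048],[0,0,0],0],[[0.003,0,0.0048],[0,0,0],0],[[0.003,0,0.0048],[0,0,0],0]]' && python3 -m inch '[[[0.002,0,0.0055],[0,0,0],0],[[0.002,0,0.0055],[0,0,0],0],[[0.002,0,0.0055],[0,0,0],0],[[0.002,0,0.0055],[0,0,0],0],[[0.0015,0,0.004],[0,0,0],0],[[0.0015,0,0.004],[0,0,0],0],[[0.0015,0,0.004],[0,0,0],0],[[0.0015,0,0.004],[0,0,0],0]]'; python3 rel.py
```

```text
time: 5.15
tool_pos: [0.4789, -0.0001, 0.1393]
tool_rot: [0.001, -0.059, 0.998, 0.0]
contact_force: [1.8, -0.3, 0.7]
gripper_width: -0.0
grasp_force: 1.2
time: 5.95
tool_pos: [0.465, -0.0018, 0.1017]
tool_rot: [0.0, -0.059, 0.998, -0.0]
contact_force: [2.2, 0.7, 2.9]
gripper_width: -0.001
grasp_force: 1.2
TCP in casserole mm [ -0.8558 160.2449 101.6538] tool axes in casserole
 [[ 0.0005  1.     -0.0001]
 [ 1.     -0.0005 -0.0005]
 [-0.0005 -0.0001 -1.    ]] F [2.2112 0.6846 2.9185] w -0.0013324449585038877 t 5.95
```

```bash
python3 -m inch '[[[-0.001,0,0.002],[0,0,0],0],[[-0.001,0,0.002],[0,0,0],0],[[-0.001,0,0.002],[0,0,0],0],[[0,0,0],[0,0,0],0]]';python3 rel.py
```

```text
time: 6.35
tool_pos: [0.4666, -0.0017, 0.0966]
tool_rot: [-0.003, -0.059, 0.998, -0.0]
contact_force: [-9.0, -0.8, 13.2]
gripper_width: 0.002
grasp_force: 7.6
TCP in casserole mm [ -0.8894 158.6121  96.5952] tool axes in casserole
 [[ 0.0001  1.      0.0001]
 [ 1.     -0.0001  0.0058]
 [ 0.0058  0.0001 -1.    ]] F [-9.0406 -0.8219 13.1788] w 0.0022203928617421705 t 6.35
```

The force rose to 13 N, so the left clip is at its stop. Next I lift and cross to the inside of the right clip.

```bash
python3 -m inch '[[[0.002,0,-0.015],[0,0,0],0],[[0,0,-0.032],[0,0,0],0],[[0,0,-0.032],[0,0,0],0],[[0,0,-0.032],[0,0,0],0],[[0,0,-0.032],[0,0,0],0],[[-0.035,0,0],[0,0,0],0],[[-0.036,0,0],[0,0,0],0],[[-0.036,0,0],[0,0,0],0]]' && python3 -m inch '[[[-0.036,0,0],[0,0,0],0],[[-0.036,0,0],[0,0,0],0],[[-0.036,0,0],[0,0,0],0],[[-0.036,0,0],[0,0,0],0],[[0,0,0],[0,0,0],0],[[0,0,0],[0,0,0],0]]'
python3 - <<'E'
from rel import *
for c in ["scene","side","wrist"]:
    p=manip.camera_params(c); im,d=snap(c,c+'2.png'); P=cloud(d,p); Q=(P-C)@M*1e3
    r,g,b=[im[...,i].astype(int) for i in range(3)]
    red=(r>120)&(g<90)&(b<90)&(abs(Q[...,0])<50)&(Q[...,2]>60)&(Q[...,2]<180)&(d>0)
    q=Q[red]
    for s in (1,-1):
        k=q[q[:,1]*s>60]
        if len(k)>5: print(c,s,len(k),k.mean(0),np.percentile(k,3,0),np.percentile(k,97,0))
E
python3 rel.py
```

```text
time: 7.15
tool_pos: [0.573, 0.0112, 0.2384]
tool_rot: [-0.0, -0.059, 0.998, 0.0]
contact_force: [0.6, -0.8, 0.3]
gripper_width: -0.004
grasp_force: 0.0
time: 7.75
tool_pos: [0.7147, 0.0281, 0.2367]
tool_rot: [-0.002, -0.059, 0.998, 0.0]
contact_force: [0.2, 0.7, 0.4]
gripper_width: -0.004
grasp_force: 0.0
scene 1 31 [ 13.8609 388.8707  79.7449] [-28.2232 164.0704  64.9491] [ 44.0973 624.5901 123.8029]
scene -1 116 [  -0.1658 -121.4457  153.9524] [ -29.3501 -124.132   141.1774] [  28.3871 -118.4926  164.7062]
side 1 69 [  1.7448 203.369   72.8882] [-26.5398 156.9851  65.6732] [ 44.2149 686.4564 115.403 ]
side -1 103 [   1.2373 -115.6759  154.3977] [ -27.921 -121.92   140.445] [  31.908  -111.7173  166.1692]
wrist -1 965 [  -1.1907 -116.3631  153.9996] [ -29.5414 -118.6148  141.8398] [  29.7653 -113.9149  163.6465]
TCP in casserole mm [ -0.8679 -90.6484 238.7127] tool axes in casserole
 [[ 0.0006  1.      0.    ]
 [ 1.     -0.0006  0.0007]
 [ 0.0007  0.     -1.    ]] F [ 0.0161 -0.1958  0.0832] w 0.0005078194306658643 t 7.9
```

View pics/wrist2.png

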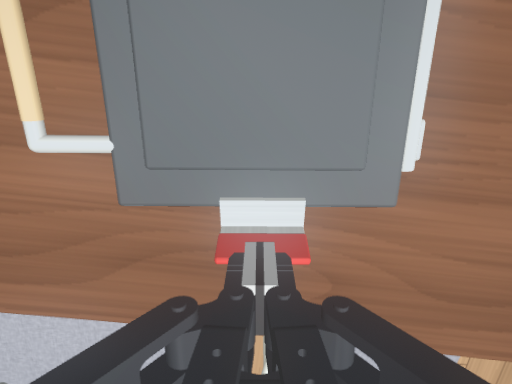

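The right tab is upright at y_c ≈ −116 (px 215–310, row 248). The fingertips are inboard of it at −90 and only look close through parallax. The left tab reads z ≈ 66–70, so it is down. I repeat the mirrored motion.

```bash
python3 -m inch '[[[0,0,0.022],[0,0,0],0],[[0,0,0.022],[0,0,0],0],[[0,0,0.022],[0,0,0],0],[[-0.0055,0,0],[0,0,0],0],[[-0.0055,0,0],[0,0,0],0],[[-0.0055,0,0],[0,0,0],0],[[-0.0055,0,0],[0,0,0],0],[[-0.0055,0,0],[0,0,0],0]]'; python3 rel.py
```

```text
time: 8.7
tool_pos: [0.743, 0.0312, 0.1736]
tool_rot: [0.0, -0.059, 0.998, -0.0]
contact_force: [-1.9, -0.6, 0.7]
gripper_width: 0.001
grasp_force: 1.0
TCP in casserole mm [  -0.9993 -119.7266  173.6189] tool axes in casserole
 [[ 0.0005  1.     -0.0002]
 [ 1.     -0.0005 -0.0004]
 [-0.0004 -0.0002 -1.    ]] F [-1.9115 -0.6216  0.6613] w 0.0010985369721879632 t 8.7
```

```bash
python3 -m inch '[[[-0.004,0,0.0036],[0,0,0],0],[[-0.004,0,0.0036],[0,0,0],0],[[-0.004,0,0.0036],[0,0,0],0],[[-0.004,0,0.0036],[0,0,0],0],[[-0.003,0,0.0048],[0,0,0],0],[[-0.003,0,0.0048],[0,0,0],0],[[-0.003,0,0.0048],[0,0,0],0],[[-0.003,0,0.0048],[0,0,0],0]]' && python3 -m inch '[[[-0.002,0,0.0055],[0,0,0],0],[[-0.002,0,0.0055],[0,0,0],0],[[-0.002,0,0.0055],[0,0,0],0],[[-0.0015,0,0.0055],[0,0,0],0],[[-0.001,0,0.004],[0,0,0],0],[[-0.001,0,0.004],[0,0,0],0],[[-0.001,0,0.004],[0,0,0],0],[[-0.001,0,0.004],[0,0,0],0]]' && python3 -m inch '[[[0,0,0.002],[0,0,0],0],[[0,0,0.002],[0,0,0],0],[[0,0,0.002],[0,0,0],0],[[0,0,0],[0,0,0],0]]';python3 rel.py
```

```text
time: 9.5
tool_pos: [0.7698, 0.0344, 0.138]
tool_rot: [-0.001, -0.059, 0.998, -0.0]
contact_force: [-2.0, -0.8, 1.2]
gripper_width: 0.002
grasp_force: 1.0
time: 10.3
tool_pos: [0.7819, 0.0358, 0.1012]
tool_rot: [0.0, -0.059, 0.998, -0.0]
contact_force: [-1.3, 0.6, 2.3]
gripper_width: 0.0
grasp_force: 1.1
time: 10.7
tool_pos: [0.782, 0.0359, 0.0961]
tool_rot: [0.0, -0.059, 0.998, -0.0]
contact_force: [-2.6, 0.2, 4.4]
gripper_width: -0.003
grasp_force: 1.7
TCP in casserole mm [  -0.9831 -159.0096   96.1435] tool axes in casserole
 [[ 0.0005  1.     -0.0002]
 [ 1.     -0.0005 -0.0009]
 [-0.0009 -0.0002 -1.    ]] F [-2.5846  0.2221  4.4092] w -0.002972935596774407 t 10.7
```

Not yet clearly at the stop, so I press a little further.

```bash
python3 -m inch '[[[0,0,0.0015],[0,0,0],0],[[0,0,0.0015],[0,0,0],0],[[0,0,0.0],[0,0,0],0]]';python3 rel.py|tail -1
```

```text
time: 11.0
tool_pos: [0.7824, 0.0358, 0.0956]
tool_rot: [0.001, -0.059, 0.998, -0.0]
contact_force: [-6.7, 0.1, 12.6]
gripper_width: 0.001
grasp_force: 5.3
 [-0.0016 -0.0004 -1.    ]] F [-6.688   0.1182 12.5779] w 0.0014378482356976663 t 11.0
```

Now at the stop (12.6 N). Lift and move over the handle bar with the gripper half open.

```bash
python3 -m inch '[[[-0.002,0,-0.015],[0,0,0],0],[[0,0,-0.032],[0,0,0],0],[[0,0,-0.032],[0,0,0],0],[[0,0,-0.032],[0,0,0],0],[[0,0,-0.032],[0,0,0],0],[[0.023,-0.022,0],[0,0,0],0.5],[[0.023,-0.022,0],[0,0,0],0.5],[[0.023,-0.022,0],[0,0,0],0.5]]' && python3 -m inch '[[[0.023,-0.022,0],[0,0,0],0.5],[[0.023,-0.022,0],[0,0,0],0.5],[[0.023,-0.022,0],[0,0,0],0.5],[[0.023,-0.022,0],[0,0,0],0.5],[[0,0,0],[0,0,0],0.5],[[0,0,0],[0,0,0],0.5]]'
python3 - <<'E'
from rel import *
ims=[]
for c in ["scene","side","wrist"]:
    p=manip.camera_params(c); im,d=snap(c,c+'3.png'); P=cloud(d,p); Q=(P-C)@M*1e3; ims.append(im[:,:,::-1])
    r,g,b=[im[...,i].astype(int) for i in range(3)]
    wood=(r>170)&(g>130)&(b<160)&(b<r-40)&(abs(Q[...,1])<70)&(Q[...,0]<-120)&(Q[...,0]>-190)&(Q[...,2]>105)&(Q[...,2]<140)&(d>0)
    k=Q[wood]
    if len(k)>5: print(c,len(k),k.mean(0),np.percentile(k,3,0),np.percentile(k,97,0))
    red=(r>120)&(g<90)&(b<90)&(abs(Q[...,0])<35)&(abs(Q[...,1])<200)&(Q[...,2]>60)&(Q[...,2]<180)&(d>0)
    q=Q[red]
    for s in (1,-1):
        k=q[q[:,1]*s>60]
        if len(k)>5: print(c,s,len(k),np.median(k,0))
    for x in manip.look_for(c,"lid_handle")[:2]: print(c,x["score"],(np.array(x["point"])-C)@M*1e3)
cv2.imwrite('pics/m3.png',np.hstack([ims[2],ims[0][140:290,170:350].repeat(2,0).repeat(2,1)[:300] if 0 else cv2.resize(ims[0][140:290,170:350],(280,384))]))
E
python3 rel.py
```

```text
time: 11.8
tool_pos: [0.7226, -0.0381, 0.2355]
tool_rot: [0.001, -0.059, 0.998, -0.0]
contact_force: [-0.1, -1.0, 0.3]
gripper_width: 0.492
grasp_force: 0.0
time: 12.4
tool_pos: [0.642, -0.1362, 0.2353]
tool_rot: [0.001, -0.058, 0.998, 0.0]
contact_force: [0.1, 0.6, -0.5]
gripper_width: 0.501
grasp_force: 0.0
scene 38 [-156.5305    1.5657  124.9971] [-159.9929  -33.857   120.7034] [-147.7882   37.9116  127.8411]
scene 1 17 [ -0.8078 168.2677  69.9631]
scene -1 267 [  -0.1675 -155.0027   70.9266]
scene 0.85 [-10.3274 -13.9755 125.8   ]
side 52 [-154.2898    5.6421  123.4303] [-159.5048  -32.7976  117.5845] [-146.3607   43.5333  127.963 ]
side 1 38 [ -8.6987 171.3145  70.043 ]
side 0.68 [-21.4868  22.5024 119.5   ]
side 0.28 [  3.8784 140.63    76.1   ]
wrist 265 [-157.5673    5.5989  123.4005] [-160.1326  -34.1444  121.3058] [-147.2204   43.6852  125.3365]
wrist 0.78 [-49.3361  18.6729 133.7   ]
TCP in casserole mm [-154.1342   -0.1715  234.9533] tool axes in casserole
 [[-0.0008  1.      0.0001]
 [ 1.      0.0008  0.    ]
 [ 0.      0.0001 -1.    ]] F [-0.2315 -0.8208  0.0722] w 0.5009142824223126 t 12.7
```

View pics/m3.png

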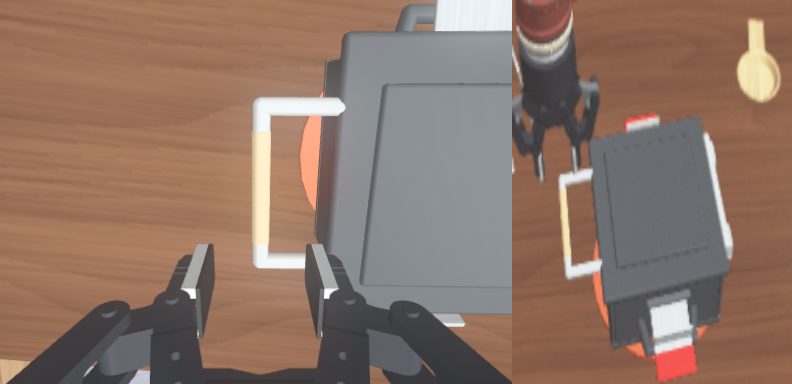

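The bar (column 260) is centred between the pads (205 and 310), and both clips are down. I lower and pinch.

```bash
python3 -m inch '[[[0,-0.001,0.03],[0,0,0],0.5],[[0,0,0.03],[0,0,0],0.5],[[0,0,0.025],[0,0,0],0.5],[[0,0,0.022],[0,0,0],0.5],[[0,0,0],[0,0,0],0.5]]' && python3 -m inch '[[[0,0,0],[0,0,0],0.05],[[0,0,0],[0,0,0],0.05],[[0,0,0],[0,0,0],0.05],[[0,0,0],[0,0,0],0.05],[[0,0,0],[0,0,0],0.05]]'; python3 rel.py
```

```text
time: 13.2
tool_pos: [0.6398, -0.1355, 0.1235]
tool_rot: [-0.004, -0.059, 0.998, 0.001]
contact_force: [-0.6, 0.6, 0.0]
gripper_width: 0.498
grasp_force: 0.0
time: 13.7
tool_pos: [0.6429, -0.1343, 0.1301]
tool_rot: [0.001, -0.059, 0.998, 0.002]
contact_force: [-0.4, 8.0, 1.7]
gripper_width: 0.117
grasp_force: 58.4
TCP in casserole mm [-153.4833   -0.6821  130.085 ] tool axes in casserole
 [[ 0.0001  1.      0.0043]
 [ 1.     -0.0001 -0.0024]
 [-0.0024  0.0043 -1.    ]] F [-0.4128  7.9839  1.7018] w 0.11670707665982277 t 13.7
```

```bash
cat >> rel.py <<'E'
    g=p+r.apply([0,0,.009]); q=M.T@(g-C); print("grasp",q*1e3,"lid est rad",np.arctan2(q[2]-.118,.1-q[0])-np.arctan2(.003,.255),"rad mm",np.hypot(q[2]-.118,.1-q[0])*1e3,"tilt",np.arctan2((M.T@r.as_matrix())[2,1],-(M.T@r.as_matrix())[2,2]))
E
python3 -m inch '[[[0,0.0009,-0.0127],[0.05,0,0],0.05],[[0,0.0009,-0.0127],[0.05,0,0],0.05],[[0,0.0009,-0.0127],[0.05,0,0],0.05],[[0,0.0009,-0.0127],[0.05,0,0],0.05],[[0,0.0009,-0.0127],[0.05,0,0],0.05],[[0,0.0009,-0.0127],[0.05,0,0],0.05],[[0,0.0009,-0.0127],[0.05,0,0],0.05],[[0,0,0],[0,0,0],0.05]]'; python3 rel.py|tail -2
```

```text
time: 14.5
tool_pos: [0.6406, -0.1148, 0.2168]
tool_rot: [0.012, -0.059, 0.983, -0.173]
contact_force: [-0.1, 7.4, -0.6]
gripper_width: 0.113
grasp_force: 60.0
 [-0.0036 -0.341  -0.9401]] F [-0.1455  7.3953 -0.5595] w 0.11294414171145148 t 14.5
grasp [-136.9332   -0.7876  208.3418] lid est rad 0.35251528352782463 rad mm 253.57239845058825 tilt -0.34799811270589703
```

```bash
python3 -m inch '[[[0,0.0009,-0.0127],[0.05,0,0],0.05],[[0,0.0009,-0.0127],[0.05,0,0],0.05],[[0,0.0009,-0.0127],[0.05,0,0],0.05],[[0,0.0009,-0.0127],[0.05,0,0],0.05],[[0,0.0009,-0.0127],[0.05,0,0],0.05],[[0,0.0009,-0.0127],[0.05,0,0],0.05],[[0,0.0009,-0.0127],[0.05,0,0],0.05],[[0,0.0009,-0.0127],[0.05,0,0],0.05]]' && python3 -m inch '[[[0,0.0006,-0.0089],[0.035,0,0],0.05],[[0,0,0],[0,0,0],0.05],[[0,0,0],[0,0,0],0.05],[[0,0,0],[0,0,0],0.05]]'; python3 rel.py|tail -2
python3 - <<'E'
from rel import *
ims=[]
for c in ["scene","side"]:
    p=manip.camera_params(c); im,d=snap(c,c+'4.png'); Q=(cloud(d,p)-C)@M*1e3
    ims.append(cv2.resize(im[80:300,150:370,::-1],(400,400)))
    g=im.astype(int).max(-1); k=(abs(Q[...,0]-0)<80)&(abs(Q[...,1])<65)&(Q[...,2]>140)&(g<130)&(d>0); q=Q[k]
    if len(q)>30:
        l=cv2.fitLine(q[:,[0,2]].astype(np.float32),cv2.DIST_HUBER,0,.01,.01).ravel(); print(c,len(q),"lid slope rad",np.arctan2(-l[1],l[0]),l)
cv2.imwrite('pics/m4.png',np.hstack(ims))
E
```

```text
time: 15.3
tool_pos: [0.6343, -0.0602, 0.2984]
tool_rot: [0.024, -0.055, 0.929, -0.365]
contact_force: [6.8, 1.0, -7.2]
gripper_width: 0.111
grasp_force: 59.5
time: 15.7
tool_pos: [0.6335, -0.0534, 0.3052]
tool_rot: [0.025, -0.055, 0.923, -0.38]
contact_force: [4.0, 6.5, -1.9]
gripper_width: 0.11
grasp_force: 60.4
 [-0.0041 -0.7036 -0.7106]] F [ 3.9942  6.4867 -1.9299] w 0.10985548706336326 t 15.7
grasp [-78.3082  -1.0458 298.7975] lid est rad 0.7805658835438319 rad mm 253.93217411954245 tilt -0.7804665985878557
scene 5180 lid slope rad -1.3234583 [  0.2448   0.9696  26.6561 419.8698]
side 2135 lid slope rad -1.0384682 [  0.5075   0.8616  26.9424 463.1234]
```

View pics/m4.png

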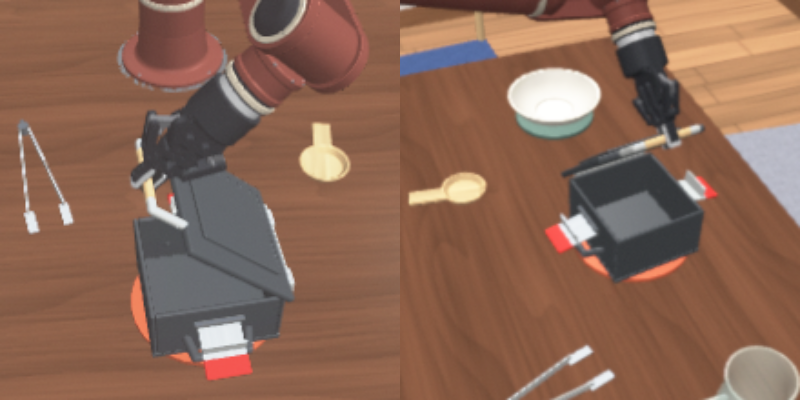

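Lid is up at about 0.78 rad with both clips folded down (red tabs low on both sides). Now I open the gripper and back off along the tool axis.

```bash
python3 -m inch '[[[0,0,0],[0,0,0],0.3],[[0,0,0],[0,0,0],0.45],[[0,0,0],[0,0,0],0.45],[[0,0,0],[0,0,0],0.45],[[0,0,-0.01],[0,0,0],0.45],[[0,0,-0.015],[0,0,0],0.45],[[0,0,-0.02],[0,0,0],0.45],[[0,0,-0.02],[0,0,0],0.45]]' && python3 -m inch '[[[0,0,-0.02],[0,0,0],0.45],[[0,0,-0.02],[0,0,0],0.45],[[0,0,-0.02],[0,0,0],0.45],[[0,0,0],[0,0,0],0.45],[[0,0,0],[0,0,0],0.45],[[0,0,0],[0,0,0],0.45]]'
python3 - <<'E'
from rel import *
ims=[]
for c in ["scene","side"]:
    p=manip.camera_params(c); im,d=snap(c,c+'5.png'); Q=(cloud(d,p)-C)@M*1e3
    ims.append(cv2.resize(im[80:300,150:370,::-1],(400,400)))
    r,g,b=[im[...,i].astype(int) for i in range(3)]
    wood=(r>150)&(g>115)&(b<r-40)&(abs(Q[...,1])<60)&(Q[...,0]<-40)&(Q[...,0]>-140)&(Q[...,2]>240)&(Q[...,2]<350)&(d>0)
    k=Q[wood]
    if len(k)>5: m=np.median(k,0); print(c,len(k),m,"lid",np.arctan2(m[2]-118,100-m[0]))
    red=(r>120)&(g<90)&(b<90)&(abs(Q[...,0])<35)&(abs(Q[...,1])<200)&(Q[...,2]>50)&(Q[...,2]<180)&(d>0)
    q=Q[red]
    for s in (1,-1):
        k=q[q[:,1]*s>60]
        if len(k)>5: print(c,s,len(k),np.median(k,0))
cv2.imwrite('pics/m5.png',np.hstack(ims))
print(manip.state()["contact_force"])
E
```

```text
time: 16.6
tool_pos: [0.6268, -0.0079, 0.3521]
tool_rot: [0.023, -0.054, 0.922, -0.382]
contact_force: [-0.3, 0.1, 0.4]
gripper_width: 0.452
grasp_force: 0.0
time: 17.2
tool_pos: [0.6216, 0.0328, 0.3921]
tool_rot: [0.022, -0.055, 0.922, -0.382]
contact_force: [0.3, -0.5, -0.2]
gripper_width: 0.45
grasp_force: 0.0
scene 156 [-79.6491   0.4669 304.3997] lid 0.8038380092463185
scene -1 268 [  -0.3475 -155.0524   70.7119]
side 113 [-79.6832   4.879  302.5586] lid 0.7987822954904529
side 1 100 [  2.0881 164.196   70.4291]
side -1 30 [ -16.1402 -157.8994   69.7429]
[ 0.782  -0.0861 -0.109 ]
```

View pics/m5.png

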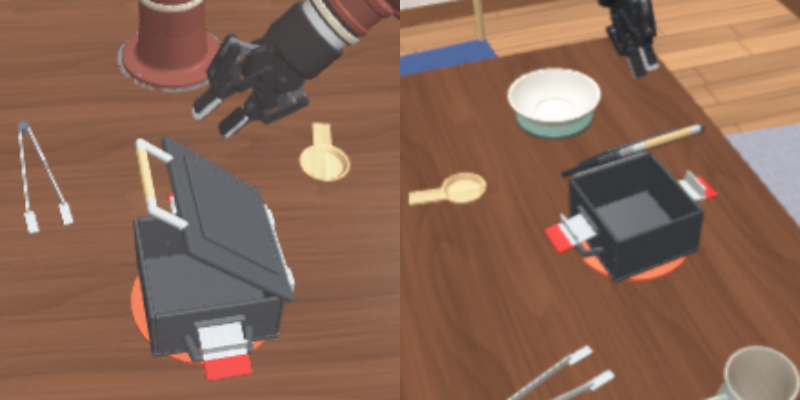

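The gripper is clear and the lid rests at about 0.79 rad. Both tabs are down at z ≈ 70 mm.

```bash
python3 -c "
from plant import manip; print(manip.job_done())"
```

```text
the job is handed in; nothing more can be done
None
```

I handed the job in (no verdict came back): both clips are folded fully down, the lid rests by itself at about 0.79 rad (45°), the gripper is clear, and nothing else was touched.

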